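# Refit the shuttle-well cover on the boot stitching machine

## Task

The freshly oiled cover plate is leaning on the sloping drip rack: put it back on the green base of the boot stitching machine. Tilt its yellow-striped edge in under the yellow lip of the well, then lower the other end under control, without letting it drop, until the plate lies flat on its ledges inside the well; let go of it. Leave the jar, the spool and the tin where they stand.

Things in the scene. Friction and masses are not known exactly. Their poses are not given: they have to be found in the camera images.
- cover: Loose aluminium cover plate, 120 mm long (its x) x 100 wide (y) x 8 thick, about 0.3 kg, with an upright red grip on top. Origin at the centre of the underside, z out of the top face. A 10 mm yellow stripe runs on top along the -x edge, the edge that goes under the lip. It starts lying on the rack, tilted 30 degrees, striped edge down against the stop, grip uppermost.
- cover_front (a point): Middle of the bottom corner of the cover's striped edge, 60 mm from the cover's origin along its -x. Same axes as the cover.
- grip (a point): Best place to hold the cover's red flat-sided grip, which is 14 mm thick (cover x), 60 mm long (y), and stands from the top face (cover z = 8 mm) to z = 58 mm. This point: cover x = +10, y = 0, z = +46 mm, midway between the flat faces, 12 mm below the grip's top. The fingers close along the cover's x. Same axes as the cover.
- bed: Fixed green base of a boot stitching machine (head removed) with an open-topped well; origin on the table under the well's centre, z up. Well: 128 mm along x, 108 mm along y. All rims, and the top of the lip, at z = 56 mm; outer walls at x = +-79, y = -70. On the +y side a drive block, 90 mm high (95 with its bolts), stands at y = 112 to 198, x = -70 to 70 mm, its hand wheel reaching y = 220 mm.
- seat (a point): Centre of the well at the top of its ledges (bed z = 30 mm, 26 mm below the rims). The ledges, 14 mm wide, run along both y sides for the well's full length; between them it is 18 mm deeper. Same axes as the bed; -x points to the lip. A seated cover has its origin here, within the play of 4 mm each way in x and y, and the same axes.
- lip (a point): Middle of the lower free edge of the yellow lip, 6 mm thick, that overhangs the -x end of the well by 18 mm over its whole width. Bed x = -46, z = 50 mm: underside 20 mm above the ledges. The opening left is 110 mm long, so the 120 mm plate cannot go straight down. Same axes as the bed.
- rack: Fixed aluminium drip rack, origin on the table under its centre, z up, 120 mm long by 116 mm wide. Its board slopes up at 30 degrees towards its +x; the lower edge has a stop 12 mm high above the board. Highest point 93 mm.
- jar: Loose glass jar with a blue cap, 60 mm across, 85 mm high, upright; origin at the centre of its underside. Leave alone.
- spool: Loose orange spool, 56 mm across, 60 mm high, upright; origin at the centre of its underside. Leave alone.
- tin: Loose black round tin, 72 mm across, 30 mm high; origin at the centre of its underside. Leave alone.
Mind the look-alikes: they are no part of the job. Leave any orange or turquoise look-alike of the cover alone.

How it is judged (in metres and radians):
On the way:
1. the striped edge is under the lip while the plate is still tilted (over 6 degrees) (x of cover_front in the frame of lip between -0.022 and -0.002 m and z of cover_front in the frame of lip between -0.04 and 0 m and y of cover_front in the frame of lip between -0.02 and 0.02 m and angle between the z axis of cover and the z axis of bed, either way round above 0.105 rad), for 0.05 s.
At the end, for the whole second after the job is handed in: The cover lies in the well, released and at rest: origin within 10 mm of the seat in plan and 3 mm in height, level with the bed within 2.5 degrees, striped edge at least 4 mm in under the lip (x of cover_front in the frame of lip below -0.004 m and horizontal distance between cover and seat below 0.01 m and z of cover in the frame of seat between -0.003 and 0.003 m and angle between the z axis of cover and the z axis of bed, either way round below 0.045 rad and linear speed of cover below 0.01 m/s and angular speed of cover below 0.1 rad/s); the robot touches nothing.
It fails at once if the cover drops into place: near the well it turns faster than 5 rad/s (a free fall of its end of roughly 12 mm) (distance between cover and seat below 0.06 m and angular speed of cover above 5 rad/s).
It fails at once if the jar is shifted by more than 30 mm or tipped over (distance of jar from where it was at the start of the episode above 0.03 m or angle between jar's own z axis and vertical above 0.6 rad).
It fails at once if the spool is shifted by more than 30 mm or tipped over (distance of spool from where it was at the start of the episode above 0.03 m or angle between spool's own z axis and vertical above 0.6 rad).
It fails at once if the tin is shifted by more than 30 mm or tipped over (distance of tin from where it was at the start of the episode above 0.03 m or angle between tin's own z axis and vertical above 0.6 rad).
It also fails if it takes over 48 s, if anything falls off the work surface, if the arm or the gripper's body presses on something with over 40 N, if the wrist force passes 120 N, or if a joint passes its speed limit or range.

## Robot

A 6-joint arm with a two-finger parallel gripper is mounted at the origin on the work surface. World frame = base frame: x ahead of the robot, y to its left, z up, the work surface at z = 0. Lengths are in mm, angles in rad, forces in N, time in s.
With the tool pointing down it reaches from about 300 to 775 mm from the base axis. Payload 14.6 kg.
Tool frame: the origin (TCP) lies at the very end of the fingers, on their centre line; the grasp point (between the pads) lies grip_depth behind it (grip_depth is the distance from the TCP to the grasp point, in mm); z points along the fingers, y is the line along which they close (so a half turn about z gives the same grasp; the last joint's range is limited). The gripper opens to 85 mm and grips with 20 to 120 N. Pads are 22 mm wide; open, the fingers measure 114 mm over their backs; the gripper's body (76 mm by 85 mm) begins 54 mm behind the grasp point. The pads swing forward as they close: fully open they stand 13 mm farther back than shut.
Start: joints at [1.084, 0.3, 1.521, -0, 1.321, -0.067], TCP at [224.164, 502.235, 231.281] pointing down, gripper open.
Joint ranges: [-3.03, 3.03], [-0.79, 2.21], [0.23, 2.52], [-1.04, 4.18], [0, 3.07], [-2.55, 2.55]. Speed limits (rad/s): [2.22, 2.22, 2.57, 3.14, 3.14, 3.14].

## Interface

Orientations are given as [roll, pitch, yaw] about the fixed x, y, z axes, in that order (R = Rz(yaw) Ry(pitch) Rx(roll)).
In Python, from station import move_pose, move_straight, move_j, grip, hold, inverse_kinematics, state, capture, camera_params, PlanningError, finish_job, grip_depth gives the robot as it stands. The module is installed in compiled form; this text tells all that it offers. Calls block until the motion is done:
- move_pose(position, orientation): joint-space move of the TCP to a pose.
- move_straight(position, ori=None, vel=150, f_stop=None): straight line of the TCP; ori=None keeps the orientation; vel is the mean speed in mm/s. With f_stop (N) it stops when the force on the tool has changed by that much, and returns True; else False.
- move_j(angles): joint-space move.
- grip(opening): opening from 0.0 (shut) to 1.0 (fully open); the grip force is fixed at half the most; returns when the fingers have stopped.
- hold(seconds).
- inverse_kinematics(position, orientation): joint angles nearest the present ones, or None.
- state(): the state.
- capture(name): name is "side" or "top"; returns the picture (480x640x3 uint8, red, green, blue); there is no depth.
- camera_params(name): a dict with "fx", "fy", "cx", "cy" (pixels), "R" (3x3) and "t" (3): a world point X has camera coordinates R X + t. Camera axes: x right, y down, z forward; pixel columns grow to the right and rows downward; lengths in mm; the calibration is good to about 2 mm. A picture is of the moment at which its call begins. camera_params takes no time and is no camera call.
A pose or a line that the arm cannot do raises PlanningError and nothing moves.
- finish_job(): hands the job in; it is judged then, once.
The state is a dict: "time_s": time; "joint_positions": joint angles; "qvel": joint speeds; "joint_efforts": joint torques, N m; "ee_pos": TCP position; "tcp_rot": TCP orientation; "ft_force": force on the tool from outside, world axes, zero at the start; "wrist_torque": the same for the moment, N m; "gripper_width": opening from 0.0 (shut) to 1.0 (fully open); "grasp_force": force on a finger pad.
Only numpy, scipy, OpenCV 4.12 (cv2) and the standard library are available. Lean on these libraries where they do the work, as an engineer would, in place of code of your own. Each camera call takes 0.05 s, during which the arm holds its last target. There are 200 camera calls.

## Working session

There is one attempt and no reset: what is moved stays moved. The work goes in short steps, each a Python script; the robot and the scene stay as the last script left them, time stands still between calls to the robot, and variables do not carry over. Pictures are saved under pics/ and viewed, at most 10 in all, crops included, and the job is handed in when it is done.

```bash
mkdir -p pics; python3 - <<'E'
from station import *
import cv2
for n in("side","top"):
    cv2.imwrite(f"pics/{n}0.png",capture(n)[:,:,::-1]); p=camera_params(n); print(n,p)
print(grip_depth,state())
E
```

```text
side {'fx': 471.0198239841782, 'fy': 471.0198239841782, 'cx': 321.1178081662482, 'cy': 249.10368719266475, 'R': array([[ 0.98311673, -0.18238418, -0.01474782],
       [-0.12996903, -0.63929551, -0.75789795],
       [ 0.12880038,  0.74701892, -0.6522064 ]]), 't': array([-488.16970205,  140.91855447,  888.14179655])}
top {'fx': 462.1999546613901, 'fy': 462.1999546613901, 'cx': 325.74220755047406, 'cy': 240.94720929278373, 'R': array([[-0.00743946, -0.99997105,  0.00160013],
       [-0.99362657,  0.00721226, -0.11249098],
       [ 0.11247618, -0.0024268 , -0.99365146]]), 't': array([  20.11150066,  528.06345005, 1115.11631962])}
18.700000000000003 {'time_s': 0.1, 'joint_positions': array([ 1.08443764e+00,  3.00425539e-01,  1.52155429e+00,  6.70251576e-06,
        1.32069885e+00, -6.66176999e-02]), 'qvel': array([-0.00018199, -0.00155384, -0.00111529, -0.00111537,  0.0012436 ,
       -0.0005266 ]), 'joint_efforts': array([ 1.09517772e-03, -5.44380891e+01, -3.62366295e+01, -1.03220627e-04,
        3.07423652e-03, -2.54030959e-05]), 'ee_pos': array([224.04393152, 502.05511461, 230.75763791]), 'tcp_rot': array([-3.14050947e+00, -7.87727097e-05,  2.72184996e+00]), 'ft_force': array([-0.71853593, -0.02435727, -0.13628523]), 'wrist_torque': array([0.02503877, 0.01035083, 0.03492872]), 'grasp_force': 0.0, 'gripper_width': 0.9993022051441739}
```

View pics/side0.png

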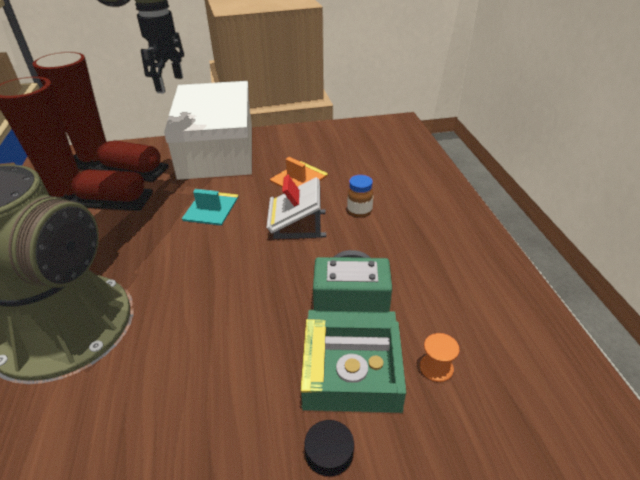

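View pics/top0.png

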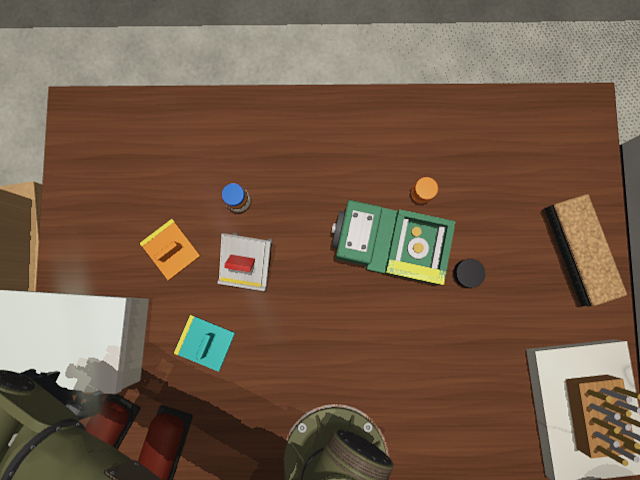

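The real cover is the grey plate with the red grip at top (245,262) / side (293,205). The look-alikes are the orange plate (170,250) / (300,175) and the turquoise one (205,343) / (210,206), both lying flat. Only the grey one is on a sloping rack with a red grip. The bed is at top (420,245) / side (355,365). I'll enlarge the rack and bed to confirm this and read corners.

```bash
python3 - <<'E'
import cv2,numpy as np
t=cv2.imread("pics/top0.png");s=cv2.imread("pics/side0.png")
def crop(im,x,y,w,h,k):
    c=cv2.resize(im[y:y+h,x:x+w],None,fx=k,fy=k,interpolation=cv2.INTER_CUBIC)
    for i in range(0,w,10): cv2.putText(c,str(x+i),(i*k,8),0,.3,(255,255,255),1); cv2.line(c,(i*k,10),(i*k,14),(255,255,255),1)
    for j in range(10,h,10): cv2.putText(c,str(y+j),(0,j*k+4),0,.3,(255,255,255),1)
    return c
cv2.imwrite("pics/rack.png",np.hstack([crop(t,210,225,66,75,6),crop(s,262,170,66,75,6)]))
cv2.imwrite("pics/bed.png",np.hstack([crop(t,325,190,140,110,3),crop(s,295,250,120,170,3)[:,:] [:330]]) if 0 else crop(t,328,192,132,98,6))
cv2.imwrite("pics/beds.png",crop(s,295,250,115,165,3) if 0 else crop(s,296,306,114,108,5))
E
```

```text
(no output)
```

View pics/rack.png

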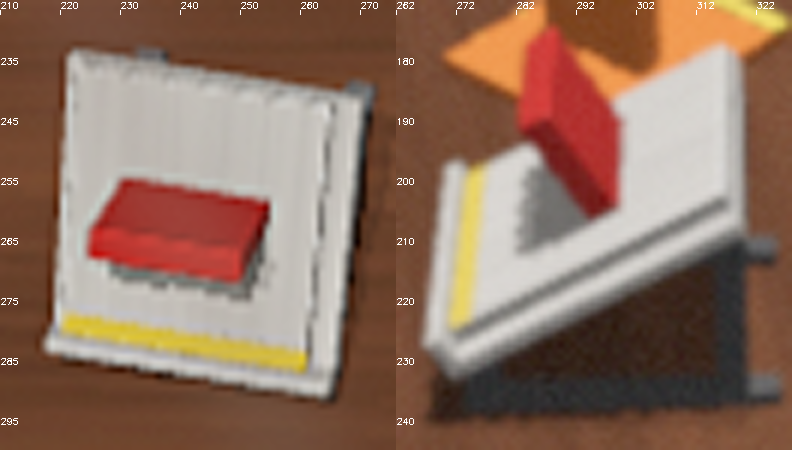

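View pics/bed.png

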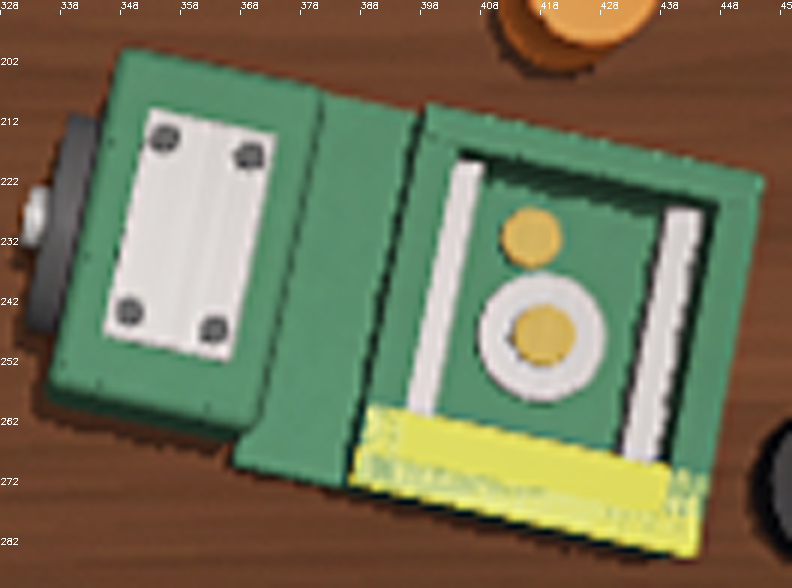

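View pics/beds.png

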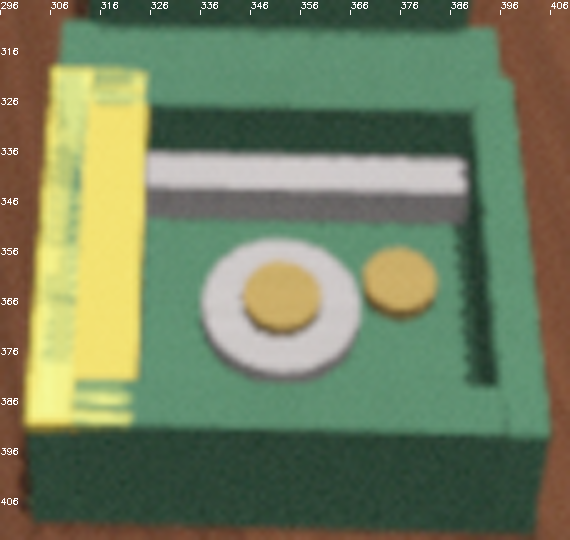

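```bash
cat > h.py <<'E'
import numpy as np
from scipy.spatial.transform import Rotation as R
from scipy.optimize import least_squares
from station import camera_params
def proj(n,X):
    p=camera_params(n);c=X@p["R"].T+p["t"]
    return c[:,:2]/c[:,2:]*p["fx"]+[p["cx"],p["cy"]]
def fit(obs,x0,names):
    def pose(x): return R.from_euler("xyz",x[3:]),x[:3]
    def res(x):
        r,t=pose(x); return np.concatenate([(proj(n,r.apply(P)+t)-U).ravel() for n,P,U in obs])
    s=least_squares(res,x0,loss="soft_l1",f_scale=1,x_scale=[100]*3+[1]*3)
    print(s.x.round(3),"rms",np.sqrt(np.mean(res(s.x)**2)).round(2)); print(res(s.x).reshape(-1,2).round(1).tolist()); return s.x
def ob(n,x0,y0,k,off,L):
    L=np.array(L,float);return n,L[:,:3],(L[:,3:]-[off,0]+.5)/k-.5+[x0,y0]
E
python3 - <<'E'
from h import *
bed=[ob("top",328,192,6,0,[(79,-70,56,763,175),(-79,-70,56,698,556),(64,54,56,462,152),(64,-54,56,717,204),(-46,-54,56,672,465),(70,198,90,125,48),(70,112,90,325,90),(-70,198,90,50,385),(-70,112,90,255,425)]),
ob("side",296,306,5,0,[(79,-70,56,550,437),(-79,-70,56,27,427),(64,54,56,470,110),(64,-54,56,495,385),(-46,-54,56,138,380),(64,40,30,467,190),(64,54,30,467,158)])]
fit(bed,[450,-180,0,0,0,-.2],0)
cov=[ob("top",210,225,6,0,[(60,-50,8,328,105),(-60,50,8,60,332),(-60,-50,8,305,370),(-50,50,8,65,315),(-50,-50,8,309,351),(17,30,8,125,179),(17,-30,8,270,201),(17,30,58,93,232),(17,-30,58,247,257),(3,30,58,90,257),(3,-30,58,241,281)]),
ob("side",262,170,6,396,[(-60,-50,8,452,330),(60,-50,8,730,197),(-60,50,8,470,166),(-50,50,8,486,163),(-50,-50,8,469,325),(17,-30,8,617,209),(3,-30,8,597,218),(17,30,58,550,25),(17,30,8,620,117),(3,-30,58,534,126),(17,-30,58,553,116)])]
x=fit(cov,[430,170,50,0,-.52,-.2],0)
E
```

```text
[ 5.09135e+02 -2.12250e+02  1.68400e+00  1.00000e-02  9.00000e-03
 -2.16000e-01] rms 0.7
[[0.1, 0.3], [-0.5, 0.6], [-0.8, -0.5], [0.3, 0.1], [-0.3, 0.9], [-1.3, -0.6], [1.0, -0.1], [-0.9, 1.0], [1.1, 2.0], [1.0, 0.0], [-0.2, -0.7], [0.4, -0.0], [0.9, 0.8], [-0.1, -0.0], [0.3, 0.2], [-0.3, 0.0]]
[ 4.79036e+02  2.15677e+02  6.22260e+01  3.00000e-02 -5.22000e-01
 -1.72000e-01] rms 0.76
[[0.7, 0.2], [0.2, 0.8], [0.1, 0.6], [-0.4, 0.0], [-0.2, 0.2], [-0.6, -0.8], [0.4, -0.7], [-0.6, -0.4], [0.0, -0.5], [-0.4, 0.9], [0.5, 0.9], [-0.0, 0.2], [-0.2, -0.7], [-0.8, 0.9], [-0.0, -0.4], [0.9, -0.8], [1.8, 0.2], [-0.3, 1.4], [1.1, -0.5], [1.4, -0.1], [-2.4, 1.0], [-0.1, -0.2]]
```

Both fits are good: rms is about 0.75 px, the cover pitch comes out at 30°, and the bed is near z=0. Next I'll grasp, with the tool along the cover normal.

```bash
cat >> h.py <<'E'
from station import *
GD=grip_depth
COV=(np.array([479.0,215.7,62.2]),R.from_euler("xyz",[0,-.522,-.172]))
def tool(pos,rot,h=46,lift=0,gx=10):
    "tool pose that holds a cover at (pos,rot) by the grip"
    m=rot.as_matrix(); T=np.c_[m[:,1],m[:,0],-m[:,2]]
    return pos+rot.apply([gx,0,h-GD+lift]), R.from_matrix(T).as_euler("xyz")
E
python3 - <<'E'
from h import *
c,r=COV
p,o=tool(c,r,lift=90); print(p,o,inverse_kinematics(p,o))
bp=np.array([509,-212,170.]);br=R.from_euler("xyz",[0,-.27,-.216]); P=tool(bp,br);print(P,inverse_kinematics(*P))
move_pose(p,o)
p,o=tool(c,r); s=move_straight(p,o,vel=80,f_stop=8); print("stop",s,state()["ee_pos"]-p)
f0=state()["ft_force"]; grip(0); st=state(); print(st["gripper_width"],st["grasp_force"],st["ft_force"]-f0)
if st["grasp_force"]>10:
    print(move_straight(p+[0,0,40],o,vel=60)); st=state();print(st["ft_force"]-f0,st["wrist_torque"],st["gripper_width"],st["time_s"])
E
```

```text
[429.91583477 224.22672763 168.864566  ] [2.61959265 0.         1.39879633] [ 0.57677847  0.06868     2.03711103 -0.54531564  0.71338846  1.10821617]
(array([ 511.30119471, -212.50493535,  198.97825984]), array([2.87159265, 0.        , 1.35479633])) [-0.49232781  0.20554565  1.73924549  0.09033211  0.93852867 -0.32027188]
stop False [0.04270344 0.1580965  0.43285561]
0.14654515065492438 59.292064905166626 [-5.16072496  0.86059605  4.15525474]
False
[-0.46037473  0.10535401 -3.63704633] [0.08118551 0.55648291 0.0414141 ] 0.1519461640730151 4.15
```

Held: width is 0.15 and the force changed by about -3.6 N. Next: lift, carry over the drive block, hover above the well and look.

```bash
cat >> h.py <<'E'
BED=[np.array([509.1,-212.2,1.0]),-.216]
def incover(fx,fz,th,y=0):
    "cover pose with striped bottom edge at bed (fx,fz), tilt th"
    b,yaw=BED; rb=R.from_euler("z",yaw)
    return b+rb.apply([fx+60*np.cos(th),y,fz+60*np.sin(th)]), rb*R.from_euler("y",-th)
def sheet(name,boxes):
    import cv2
    out=[]
    for n,x,y,w,h,k in boxes:
        im=capture(n)[:,:,::-1]; out.append(cv2.resize(im[y:y+h,x:x+w],None,fx=k,fy=k,interpolation=cv2.INTER_CUBIC))
    cv2.imwrite(name,np.hstack(out))
E
python3 - <<'E'
from h import *
e=state()["ee_pos"].copy(); move_straight([e[0],e[1],e[2]+75],vel=150)
p,o=tool(*incover(-38,140,.27)); move_pose(p,o)
p,o=tool(*incover(-38,75,.27)); print(move_straight(p,o,vel=80,f_stop=10)); hold(.3)
st=state();print(st["ee_pos"]-p,st["time_s"],st["gripper_width"],st["ft_force"])
sheet("pics/hover.png",[("top",378,190,80,110,5),("side",290,290,80,110,5)][:0] or [("top",380,195,80,110,5),("side",297,285,80*5//5,110,5)])
import cv2; cv2.imwrite("pics/hover_side.png",capture("side")[:,:,::-1])
E
```

```text
False
[ 0.07764739 -0.04653112  0.27197914] 7.675 0.14893928667776762 [-0.63607566 -0.89441557 -3.27952233]
```

View pics/hover.png

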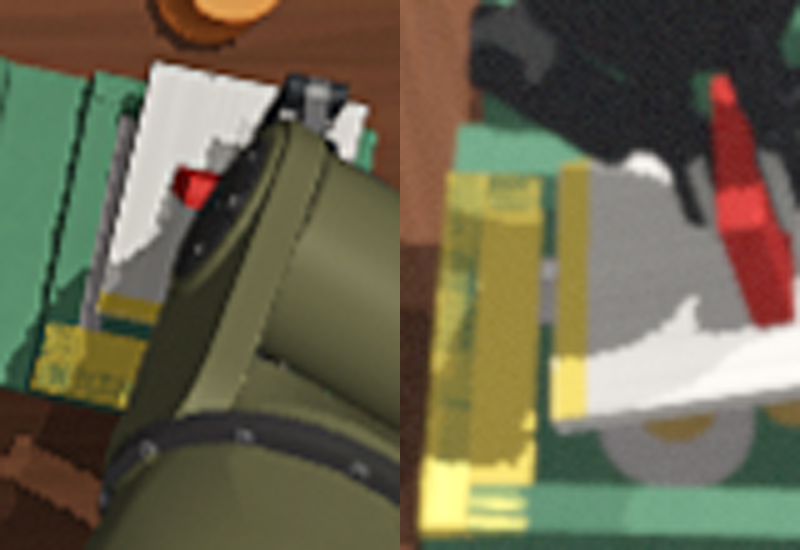

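```bash
python3 - <<'E'
from h import *
o=[ob("top",380,195,5,0,[(60,50,8,155,62),(-60,50,8,97,314),(-50,50,8,104,293)]),
ob("side",297,285,5,400,[(-60,-50,8,551,419),(-60,-50,0,559,433),(-60,50,8,562,163),(-50,50,8,589,163),(-50,-50,8,587,416)])]
c,r=incover(-38,75,.27); e=r.as_euler("xyz"); print(c,e)
def res(x):
    rr=R.from_euler("xyz",[e[0],e[1],x[3]]); return np.concatenate([(proj(n,rr.apply(P)+x[:3])-U).ravel() for n,P,U in o])
s=least_squares(res,[*c,e[2]],x_scale=[100,100,100,1]);print(s.x,res(s.x).reshape(-1,2).round(1).tolist()); print(res([*c,e[2]]).reshape(-1,2).round(1).tolist())
d=s.x[:3]-c; print("offset in bed axes",R.from_euler("z",-BED[1]).apply(d))
E
```

```text
[ 528.46554237 -216.44924792   92.0038862 ] [ 0.    -0.27  -0.216]
[ 5.29522689e+02 -2.17219265e+02  9.35079833e+01 -2.20149663e-01] [[0.3, 0.4], [0.0, -0.1], [-0.4, 0.1], [0.4, 0.1], [0.2, 0.4], [-0.2, 0.3], [0.2, -0.7], [-0.4, -0.2]]
[[-0.2, 1.0], [-0.3, 0.6], [-0.8, 0.7], [-0.3, 0.6], [-0.4, 0.8], [-1.0, 0.7], [-0.6, -0.3], [-1.0, 0.2]]
offset in bed axes [ 1.19761476 -0.52555171  1.50409713]
```

The offset is about 1 mm, so I'll correct for it and insert.

```bash
cat >> h.py <<'E'
BED[0]=BED[0]+R.from_euler("z",BED[1]).apply([-1.0,.5,-.6])
def go(fx,fz,th,vel=30,f=12):
    p,o=tool(*incover(fx,fz,th)); s=move_straight(p,o,vel=vel,f_stop=f); st=state()
    print(fx,fz,th,"STOP" if s else "ok",(st["ee_pos"]-p).round(1),st["ft_force"].round(1),round(st["time_s"],2),round(st["gripper_width"],3)); return s
E
python3 - <<'E'
from h import *
for a in [(-39,40,.27,40),(-50,36,.27,30),(-61,33.5,.27,30)]:
    if go(*a): break
hold(.2)
sheet("pics/ins.png",[("side",297,285,110,110,5)])
E
```

```text
-39 40 0.27 ok [ 0.2 -0.1  0.3] [ 0.1  0.2 -2.6] 8.87 0.153
-50 36 0.27 ok [ 0.  -0.   0.1] [ 0.4  0.2 -2.8] 9.41 0.15
-61 33.5 0.27 ok [ 0.1 -0.   0.1] [ 2.5 -0.1 -3.7] 9.93 0.155
```

View pics/ins.png

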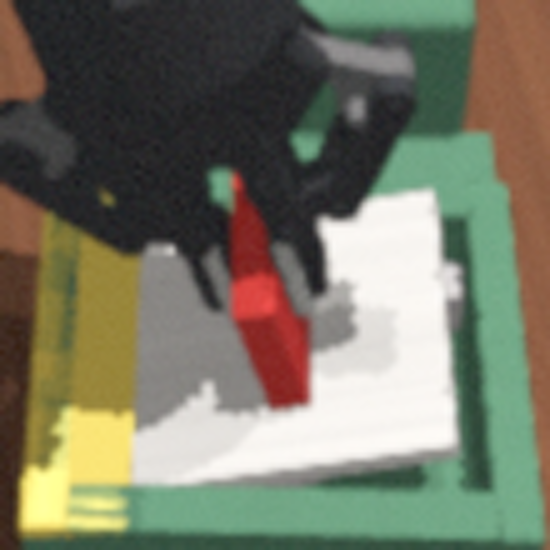

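The stripe is hidden under the lip (crop x≈135), the plate is still tilted, and the back end at crop x≈455 is inside the well. Next I'll rotate it down.

```bash
python3 - <<'E'
from h import *
hold(.1)
for th,fz in [(.27,32.5),(.21,32.5),(.15,32),(.10,32),(.05,32),(.0,32),(0,31),(0,30),(0,29),(0,28)]:
    if go(-60,fz,th,vel=15,f=10): break
E
```

```text
-60 32.5 0.27 ok [-0.2  0.1 -0.3] [ 0.1  0.7 -2.8] 10.53 0.155
-60 32.5 0.21 ok [-0.   0.1 -0.2] [-0.1 -0.1 -3.2] 10.98 0.149
-60 32 0.15 ok [-0.1  0.1 -0.1] [-1.2  0.1 -2.9] 11.47 0.154
-60 32 0.1 ok [-0.   0.  -0.1] [-0.6  0.6 -3.2] 11.87 0.153
-60 32 0.05 ok [-0.   0.1 -0.1] [ 0.2 -0.6 -3.5] 12.27 0.156
-60 32 0.0 ok [-0.   0.1 -0.1] [-0.1  0.1 -3. ] 12.67 0.156
-60 31 0 ok [ 0.  -0.   0.2] [ 0.4  0.7 -1.6] 12.92 0.15
-60 30 0 ok [ 0.  -0.   1.1] [-6.7  3.7 10.1] 13.17 0.152
-60 29 0 ok [ 0.1 -0.1  2.1] [-12.3   5.7  23.7] 13.42 0.152
-60 28 0 ok [ 0.1 -0.   3.1] [-18.4   8.6  36. ] 13.67 0.152
```

Contact came at about fz=31, and the plate is now pressed onto the ledges. I'll ease off, check it, and release.

```bash
python3 - <<'E'
from h import *
go(-60,30.6,0,15,50); hold(.2); print(state()["ft_force"])
grip(.45); print(state()["gripper_width"],state()["ft_force"])
p,o=tool(*incover(-60,30.6,0)); s=move_straight(p+[0,0,60],o,vel=50,f_stop=10); print(s)
move_straight(p+[0,0,110],o,vel=100); e=state()["ee_pos"]
move_pose([330,200,330],o); hold(.3)
sheet("pics/end.png",[("top",383,195,76,100,5),("side",297,295,80*1+28,100,5)][:2] if 0 else [("top",383,195,74,105,5),("side",300,305,84,105,5)]); print(state()["time_s"],state()["ft_force"])
E
```

```text
-60 30.6 0 ok [ 0.2 -0.1  0.5] [-2.8  2.2  8. ] 13.99 0.149
[-2.82196868  2.24492523  8.19160152]
0.4500992781706613 [-0.45987029  0.295632    0.62625209]
False
18.7167 [ 1.22381803  0.54719545 -0.35147782]
```

View pics/end.png

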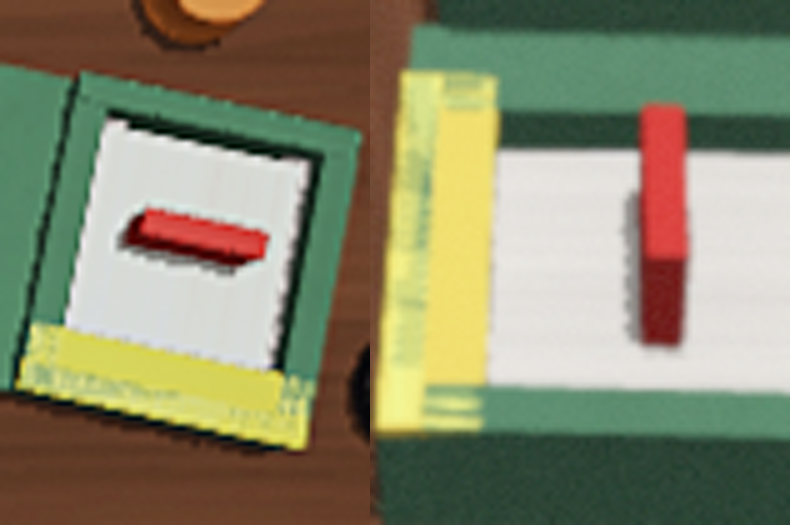

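The plate lies flat in the well with its stripe fully hidden under the lip (lip edge at crop (155,345) and (492,250)). The grip stands upright, and the spool and tin haven't moved.

```bash
python3 -c "
from station import *
print(finish_job())"
```

```text
the job is handed in; nothing more can be done
None
```

The cover plate is back in the well: its striped edge went in under the lip while tilted, the other end was lowered under control until the plate lay flat, and I released it and handed the job in at about 19 s; the hand-in call returned no verdict.

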